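# Seat the lid and hold the reading probe centred in its guide

### The job

Press the white lid of the grey measuring pot down until it is fully home. Then take the black-handled probe from its stand, lower its stem through the orange-rimmed guide hole in the lid without ever touching the pot or lid with the probe, and finish still holding it there: upright, centred in the hole, with the yellow band level with the top of the orange rim. Leave everything else where it stands.

Things in the scene. Friction and masses are not known exactly. Their poses are not given: they have to be found in the camera images.
- pot: fixed grey round measuring pot, 112 mm across (foot 126 mm), rim 70 mm above the table, bolted down; origin at the centre of its underside, z up. A green sample chip lies on its inner floor (top 11 mm above the table).
- pot_lid (a joint): how far the pot's white lid (120 mm across, 10 mm thick) has been pushed down, in m: 0 to 0.004 at the start, 0.010 fully home on the rim. It slides straight down against about 6 N of friction, stays where it is left, and stops hard at the end. A red skirt shows under it while it is not home.
- lid_hole (a point): centre of the mouth of the guide bore, on top of its orange rim (36 mm outside diameter, standing 3 mm above the white lid) in the middle of the lid; moves with the lid (83 mm above the table when home). The bore is 26 mm across, vertical, 38 mm long below this point, then the open pot. z up; x points away from the blue pad.
- lid_pad (a point): centre of the top of the blue round press pad on the lid, 24 mm across, 4 mm above the white lid, 40 mm from the bore's axis; pressing here (or anywhere on the lid) pushes the lid down without tilting it.
- stand: fixed stand for the probe, foot 90 x 90 mm, wooden top plate 70 x 70 mm with its top 98 mm above the table and a 17 mm hole through its centre; origin at the centre of its underside.
- probe_grip (a point): centre of the probe's black square handle, 24 x 24 mm across (faces along x and y) and 60 mm high; at the start the probe hangs upright in the stand with the handle's underside on the stand's top plate. z along the probe, up. The whole probe weighs about 0.12 kg.
- probe_tip (a point): lower end of the probe's steel stem, 10 mm in diameter, 115 mm below probe_grip on the same axis (the stem is 85 mm long below the handle).
- probe_band (a point): centre of the yellow band on the stem, 8 mm high, 50 mm above the tip and 65 mm below probe_grip.
- cone_orange: orange thread cone, 84 mm across, 118 mm high; loose bystander, origin at the centre of its underside.
- cone_green: green thread cone, 84 mm across, 118 mm high; loose bystander, origin at the centre of its underside.
- cup: white paper cup, 72 mm across, 85 mm high; loose bystander, origin at the centre of its underside.
- tub_blue: closed ink tub with blue cap, 76 mm across, 85 mm high; loose bystander, origin at the centre of its underside.
- tub_red: closed ink tub with red cap, 76 mm across, 85 mm high; loose bystander, origin at the centre of its underside.
- chips: stack of four coloured sample chips, 42 x 42 x 24 mm; loose bystander, origin at the centre of its underside.
- squeegee: wooden printing squeegee lying flat, 150 mm long (its y), about 53 mm wide, 30 mm high; loose bystander, origin at the centre of its underside.
Not all that is in view belongs to the job. There is more than one size of the part that bears probe_grip; the job needs the middle-sized.

How it is judged:
By the outcome, as a careful person would: the job done as asked, in the order asked, and still so for the second after the job is handed in, while the arm keeps its last pose, push and grip.
It also fails if it takes over 64 s, if anything falls off the work surface, if the arm or the gripper's body presses on something with over 40 N, if the wrist force passes 120 N, or if a joint passes its speed limit or range.

### The arm

A 6-joint arm with a two-finger parallel gripper is mounted at the origin on the work surface. World frame = base frame: x ahead of the robot, y to its left, z up, the work surface at z = 0. Lengths are in m, angles in rad, forces in N, time in s.
With the tool pointing down it reaches from about 0.275 to 0.75 m from the base axis. Payload 10.2 kg.
Tool frame: the origin (TCP) lies midway between the tips of the shut fingers; the grasp point (between the pads) lies 19 mm behind it (env.hold_point_z is the distance from the TCP to the grasp point, in m); x points along the fingers, z is the direction in which the jaws open and shut, and the axes are right-handed (so a half turn about x gives the same grasp; the last joint's range is limited). The gripper opens to 85 mm and grips with 20 to 120 N. Pads are 22 mm wide; open, the fingers measure 114 mm over their backs; the gripper's body (76 mm by 85 mm) begins 54 mm behind the grasp point. The pads swing forward as they close: fully open they stand 13 mm farther back than shut.
Start: joints at [1.122, 0.313, 1.498, -0, 1.331, -0.223], TCP at [0.118, 0.512, 0.231] pointing down, gripper open.
Joint ranges: [-2.94, 2.94], [-0.97, 2.17], [0.19, 2.56], [-1.23, 4.37], [0.02, 3.11], [-2.88, 2.88]. Speed limits (rad/s): [2.39, 2.39, 3.01, 3.14, 3.14, 3.14].

### API

Orientations are given as a unit quaternion [x, y, z, w].
In Python, from bench import env, kinematics, monitor, eyes, job gives the robot as it stands. The module is installed in compiled form; this text tells all that it offers. Calls block until the motion is done:
- env.reach(position, orientation): joint-space move of the TCP to a pose.
- env.movel(position, velocity=0.15, frame=None, guard=None): straight line of the TCP; frame=None keeps the orientation; velocity is the mean speed in m/s. With guard (N) it stops when the force on the tool has changed by that much, and returns True; else False.
- env.set_joints(angles): joint-space move.
- env.release() and env.close_gripper(effort=None): open the fingers fully, or close them until they stop; effort is the grip in N (None keeps the last).
- env.hold(seconds).
- kinematics.ik(position, orientation): joint angles nearest the present ones, or None.
- monitor.sense(): the state.
- eyes.grab_frame(name): name is "scene" or "top"; returns a dict with "frame" (420x560x3 uint8, red, green, blue), "mtx" (3x3 intrinsics, pixels), "view" (4x4, takes a point from world to camera coordinates). Camera axes: x right, y down, z forward; pixel columns grow to the right and rows downward; lengths in m; the calibration is good to about 2 mm. A picture is of the moment at which its call begins. There is no depth.
A pose or a line that the arm cannot do raises env.MotionError and nothing moves.
- job.hand_in(): hands the job in, once; it reports no verdict.
The state is a dict: "clock": time; "joints": joint angles; "qvel": joint speeds; "joint_efforts": joint torques, N m; "position": TCP position; "ee_rot": TCP orientation; "contact_force": force on the tool from outside, world axes, zero at the start; "ft_torque": the same for the moment, N m; "finger_gap": opening from 0.0 (shut) to 1.0 (fully open).
Only numpy, scipy, OpenCV 4.12 (cv2) and the standard library are available. Lean on these libraries where they do the work, as an engineer would, in place of code of your own. Each camera call takes 0.05 s, during which the arm holds its last target.

## Working session

There is one attempt and no reset: what is moved stays moved. The work goes in short steps, each a Python script; the robot and the scene stay as the last script left them, time stands still between calls to the robot, and variables do not carry over. Pictures are saved under pics/ and viewed, and the job is handed in when it is done.

```bash
mkdir -p pics; cat > h.py <<'E'
import numpy as np, cv2
from bench import env, kinematics, monitor, eyes, job
def snap(n,f):
    d=eyes.grab_frame(n); cv2.imwrite(f'pics/{f}.png',d['frame'][:,:,::-1]); np.savez(f'pics/{f}.npz',**d); return d
def load(f): return dict(np.load(f'pics/{f}.npz'))
def ray(d,u,v):
    R=d['view'][:3,:3];t=d['view'][:3,3]
    c=-R.T@t; r=R.T@np.linalg.inv(d['mtx'])@np.array([u,v,1.]); return c,r/np.linalg.norm(r)
def onz(d,u,v,z):
    c,r=ray(d,u,v); return c+r*(z-c[2])/r[2]
def proj(d,p):
    q=d['view'][:3,:3]@np.asarray(p,float)+d['view'][:3,3]; q=d['mtx']@q; return q[:2]/q[2]
def tri(d1,u1,d2,u2):
    c1,r1=ray(d1,*u1);c2,r2=ray(d2,*u2)
    A=np.c_[r1,-r2]; s=np.linalg.lstsq(A,c2-c1,rcond=None)[0]
    a=c1+s[0]*r1;b=c2+s[1]*r2; return (a+b)/2,np.linalg.norm(a-b)
E
python3 - <<'E'
from h import *
for n in('scene','top'):
    d=snap(n,n+'0'); print(n,d['mtx'],-d['view'][:3,:3].T@d['view'][:3,3])
print(monitor.sense(),env.hold_point_z)
E
```

```text
scene [[509.53646881   0.         277.9745262 ]
 [  0.         509.53646881 203.04110091]
 [  0.           0.           1.        ]] [1.0269049  0.74173859 1.10697521]
top [[465.90695453   0.         281.42670497]
 [  0.         465.90695453 205.0886049 ]
 [  0.           0.           1.        ]] [0.40742564 0.01522523 1.39956126]
{'clock': 0.1, 'joints': array([ 1.12162393e+00,  3.13413872e-01,  1.49836044e+00,  3.19408013e-06,
        1.33099158e+00, -2.23400106e-01]), 'qvel': array([ 0.00030365,  0.00032559, -0.00182567,  0.00120491,  0.00089906,
        0.00147346]), 'joint_efforts': array([ 2.62401896e-03, -4.12902868e+01, -2.60140854e+01, -2.62124213e-04,
        3.10151350e-03,  2.02114006e-07]), 'position': array([0.1174362 , 0.51146429, 0.23078241]), 'ee_rot': array([-0.44067311,  0.55351505,  0.4403149 ,  0.55276676]), 'contact_force': array([-0.05682268,  0.55687242, -0.76448591]), 'ft_torque': array([0.03282876, 0.00035807, 0.01743782]), 'finger_gap': 0.9988116745111162} 0.0187
```

View pics/scene0.png

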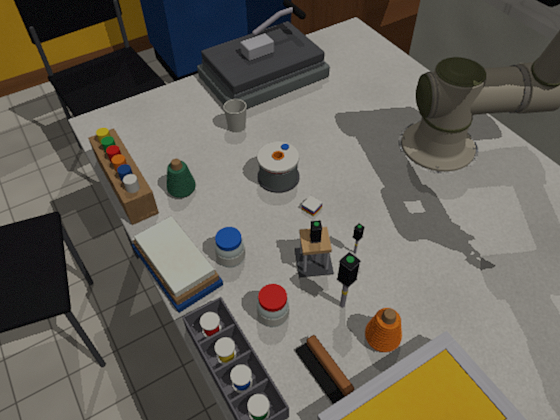

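View pics/top0.png

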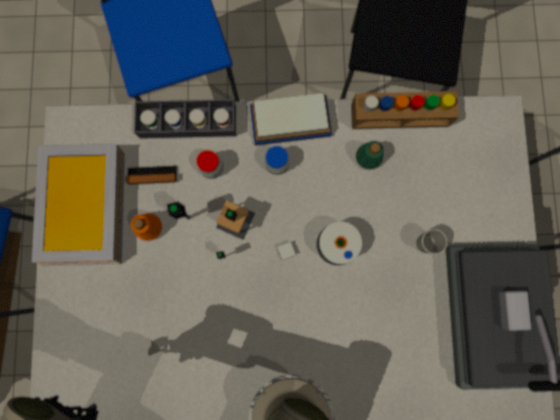

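```bash
python3 - <<'E'
from h import *
a=load('scene0')['frame'][:,:,::-1];b=load('top0')['frame'][:,:,::-1]
cv2.imwrite('pics/c1.png',cv2.resize(a[130:310,250:410],None,fx=3.3,fy=3.3,interpolation=cv2.INTER_CUBIC))
cv2.imwrite('pics/c2.png',cv2.resize(b[180:280,150:370],None,fx=3.6,fy=3.6,interpolation=cv2.INTER_CUBIC))
E
```

```text
(no output)
```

View pics/c1.png

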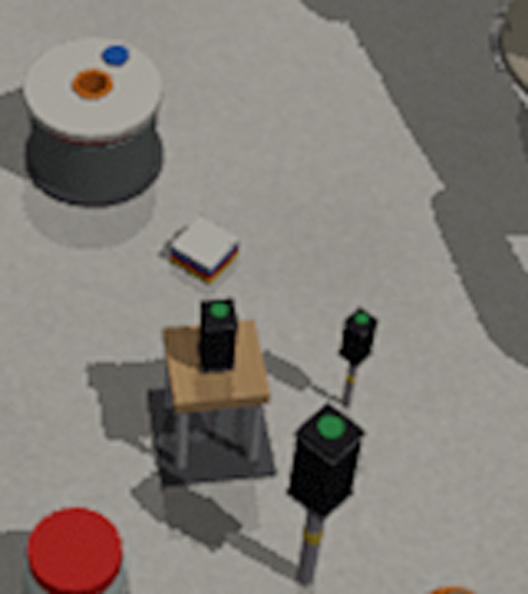

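View pics/c2.png

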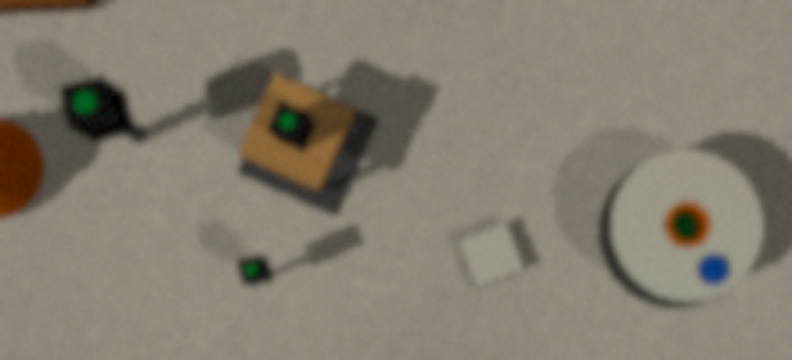

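```bash
cat > m.py <<'E'
from h import *
def blobs(d,lo,hi,box,mina=8):
    hsv=cv2.cvtColor(d['frame'],cv2.COLOR_RGB2HSV); m=cv2.inRange(hsv,np.array(lo),np.array(hi))
    k=np.zeros_like(m);x0,y0,x1,y1=box;k[y0:y1,x0:x1]=m[y0:y1,x0:x1]
    n,l,s,c=cv2.connectedComponentsWithStats(k)
    return [(c[i],s[i]) for i in range(1,n) if s[i][4]>=mina],k
E
python3 - <<'E'
from m import *
S=load('scene0');T=load('top0')
G=((45,80,40),(85,255,255));O=((3,120,60),(18,255,255));B=((105,130,60),(125,255,255));W=((8,80,90),(22,200,255))
for nm,c,bt,bs in [('green',G,(160,190,260,265),(300,215,375,275)),('orange',O,(325,225,355,255),(262,140,300,170)),('blue',B,(325,225,362,265),(275,140,295,155)),('wood',W,(210,195,260,240),(295,220,335,265))]:
    for f,d,b in(('T',T,bt),('S',S,bs)):
        for q,s in blobs(d,*c,b,4)[0]: print(nm,f,q.round(2),s)
E
```

```text
green T [173.08 207.76] [170 204   8   8  49]
green T [229.37 213.37] [227 211   6   6  30]
green T [219.4 254.4] [218 253   4   4  15]
green S [316.11 223.52] [313 221   7   6  27]
green S [359.12 225.94] [357 224   5   5  16]
green S [349.85 258.83] [346 255   9   8  54]
orange T [340.88 241.7 ] [335 237  12  11  69]
orange S [277.62 154.94] [272 151  12   9  82]
blue T [347.77 254.43] [345 252   7   6  35]
blue S [284.62 146.25] [281 144   8   6  32]
wood T [230.23 217.1 ] [216 200  29  33 458]
wood S [314.71 241.99] [300 227  32  28 531]
```

```bash
python3 - <<'E'
from m import *
S=load('scene0');T=load('top0')
def hullc(d,c,box):
    k=blobs(d,*c,box)[1]
    cs=cv2.findContours(k,cv2.RETR_EXTERNAL,cv2.CHAIN_APPROX_NONE)[0]; h=max(cs,key=cv2.contourArea)
    return cv2.fitEllipse(cv2.convexHull(h))
O=((3,100,40),(22,255,255))
Wh=((0,0,120),(179,50,255))
for f,d,bo,bw in(('T',T,(325,225,355,252),(310,210,370,275)),('S',S,(262,147,295,166),(250,135,305,180))):
    print(f,hullc(d,O,bo))
    g=d['frame'].max(2); x0,y0,x1,y1=bw
print('green probe tri',tri(T,(229.37,213.37),S,(316.11,223.52)),onz(T,229.37,213.37,.159),onz(S,316.11,223.52,.159))
print('big',tri(T,(173.08,207.76),S,(349.85,258.83)),'small',tri(T,(219.4,254.4),S,(359.12,225.94)))
print('pad',tri(T,(347.77,254.43),S,(284.62,146.25)))
for z in(.077,.081,.084):print(z,'pad',onz(T,347.77,254.43,z-0.0),onz(S,284.62,146.25,z))
for z in(.076,.083,.089):
  eT=hullc(T,O,(325,225,355,252))[0];eS=hullc(S,O,(262,147,295,166))[0]
  print(z,'hole',onz(T,*eT,z),onz(S,*eS,z))
print(tri(T,eT,S,eS))
# wood plate
W=((8,80,90),(22,200,255))
k=blobs(T,*W,(210,195,260,240))[1];h=max(cv2.findContours(k,0,cv2.CHAIN_APPROX_NONE)[0],key=cv2.contourArea)
r=cv2.minAreaRect(h);print(r);bp=cv2.boxPoints(r)
P=np.array([onz(T,*p,.098) for p in bp]);print(P,P.mean(0),np.linalg.norm(np.diff(P,axis=0),axis=1))
# dark handle in top
v=T['frame'].max(2)
print(T['frame'][206:224,222:240].max(2))
E
```

```text
T ((340.5, 241.96029663085938), (12.141634941101074, 12.613450050354004), 90.0)
S ((277.56390380859375, 154.9796905517578), (8.394564628601074, 11.589396476745605), 80.65318298339844)
green probe tri (array([0.57389606, 0.15473722, 0.15943818]), np.float64(0.00015554067516537984)) [0.57401484 0.15473688 0.159     ] [0.57362808 0.15451716 0.159     ]
big (array([0.58632056, 0.29666848, 0.20023024]), np.float64(0.00046728827627606296)) small (array([0.46677836, 0.18812341, 0.11327953]), np.float64(0.0006108190686691584))
pad (array([ 0.45988193, -0.16763614,  0.09243914]), np.float64(9.881274746131107e-05))
0.077 pad [ 0.46054067 -0.16982766  0.077     ] [ 0.45121727 -0.18143872  0.077     ]
0.081 pad [ 0.46038003 -0.16926798  0.081     ] [ 0.453453   -0.17785348  0.081     ]
0.084 pad [ 0.46025955 -0.16884822  0.084     ] [ 0.4551298  -0.17516455  0.084     ]
0.076 hole [ 0.49623829 -0.1508704   0.076     ] [ 0.487108   -0.16233432  0.076     ]
0.083 hole [ 0.49576858 -0.14999196  0.083     ] [ 0.49077306 -0.15619595  0.083     ]
0.089 hole [ 0.49536597 -0.14923902  0.089     ] [ 0.49
[... 1084 characters left out ...]
 19  17  35  61  76  82]
 [129 120  96  58  29  43  63  73  70  56  33  19  12  18  36  61  77  83]
 [138 128 104  76  46  29  40  47  42  34  21  17  17  26  45  71  83  85]
 [141 135 126 104  76  48  34  28  26  21  20  19  12  35  61  78  87  90]
 [140 140 136 124 104  79  57  44  31  25  19  19  24  49  74  90  98 104]
 [141 138 138 136 128 110  94  79  62  48  32  23  35  65  88 102 114 123]
 [139 141 139 139 136 132 124 110 100  86  67  54  62  88 111 123 132 137]
 [140 140 140 140 139 137 135 133 128 117 101  88  92 113 129 137 141 142]
 [137 139 139 140 142 140 139 139 137 134 126 118 120 130 138 144 142 145]
 [138 138 138 139 138 141 141 141 138 139 137 135 137 139 141 141 139 141]]
```

```bash
cat >> h.py <<'E'
from scipy.spatial.transform import Rotation as Ro
def q(deg):
    a=np.deg2rad(deg); x=np.array([0,0,-1.]);z=np.array([np.cos(a),np.sin(a),0]);y=np.cross(z,x)
    return Ro.from_matrix(np.c_[x,y,z]).as_quat()
E
python3 - <<'E'
from h import *
for n,p in(('press',(.460,-.168,.13)),('probe',(.5745,.1547,.11)),('hole',(.4955,-.1495,.13)),('hole hi',(.4955,-.1495,.25))):
  for a in (26,116,206,296):
    j=kinematics.ik(list(p),list(q(a))); print(n,a,None if j is None else np.round(j,2))
E
```

```text
press 26 [-0.59  0.35  1.74 -0.    1.06 -1.04]
press 116 [-0.59  0.35  1.74 -0.    1.06 -2.61]
press 206 [-0.59  0.35  1.74 -0.    1.06  2.1 ]
press 296 [-0.59  0.35  1.74 -0.    1.06  0.53]
probe 26 [ 0.07  0.58  1.43 -0.    1.13 -0.39]
probe 116 [ 0.07  0.58  1.43 -0.    1.13 -1.96]
probe 206 [ 0.07  0.58  1.43 -0.    1.13  2.75]
probe 296 [ 0.07  0.58  1.43 -0.    1.13  1.18]
hole 26 [-0.52  0.4   1.66 -0.    1.08 -0.97]
hole 116 [-0.52  0.4   1.66 -0.    1.08 -2.54]
hole 206 [-0.52  0.4   1.66 -0.    1.08  2.17]
hole 296 [-0.52  0.4   1.66 -0.    1.08  0.6 ]
hole hi 26 [-0.52  0.28  1.49 -0.    1.37 -0.97]
hole hi 116 [-0.52  0.28  1.49 -0.    1.37 -2.54]
hole hi 206 [-0.52  0.28  1.49  0.    1.37  2.17]
hole hi 296 [-0.52  0.28  1.49 -0.    1.37  0.6 ]
```

```bash
python3 - <<'E'
from h import *
env.close_gripper(20)
Q=list(q(296))
env.reach([.460,-.168,.25],Q)
env.movel([.460,-.168,.105],0.12)
f0=monitor.sense()['contact_force']
r=env.movel([.460,-.168,.081],0.02,guard=22)
s=monitor.sense();print(r,s['position'],s['contact_force']-f0,s['clock'],s['finger_gap'])
snap('top','top1');snap('scene','scene1')
a=load('scene1')['frame'][:,:,::-1]
cv2.imwrite('pics/c3.png',cv2.resize(a[110:230,220:340],None,fx=5,fy=5,interpolation=cv2.INTER_CUBIC))
E
```

```text
True [ 0.45999872 -0.16802315  0.08395882] [-2.53721447  0.23992697  7.56164708] 5.925 -0.0006573041162549966
```

View pics/c3.png

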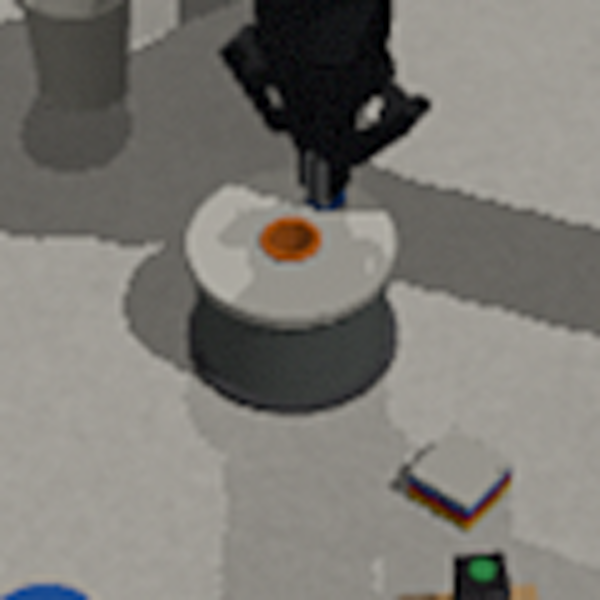

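```bash
python3 - <<'E'
from h import *
env.movel([.460,-.168,.25],0.2)
env.release()
env.reach([.5745,.1547,.25],list(q(26)))
snap('top','top2');snap('scene','scene2')
env.movel([.5745,.1547,.1095],0.1,guard=15)
s=monitor.sense();print(s['position'],s['contact_force'],s['clock'])
snap('scene','scene3')
S=load('scene2')
from m import blobs
k=blobs(S,(3,100,40),(22,255,255),(262,147,295,175))[1]
h=max(cv2.findContours(k,0,cv2.CHAIN_APPROX_NONE)[0],key=cv2.contourArea);e=cv2.fitEllipse(cv2.convexHull(h));print(e,onz(S,*e[0],.083))
a=load('scene2')['frame'][:,:,::-1];b=load('scene3')['frame'][:,:,::-1]
f=lambda i:cv2.resize(i,None,fx=3.2,fy=3.2,interpolation=cv2.INTER_CUBIC)
cv2.imwrite('pics/c4.png',np.hstack([f(a[130:290,250:370]),f(b[130:290,250:370])]))
E
```

```text
[0.57480253 0.15473031 0.11008626] [ 0.11215108 -0.47015694  0.08928785] 10.7417
((277.5882263183594, 157.28399658203125), (8.501145362854004, 11.52949047088623), 87.8892593383789) [ 0.49559131 -0.14819542  0.083     ]
```

View pics/c4.png

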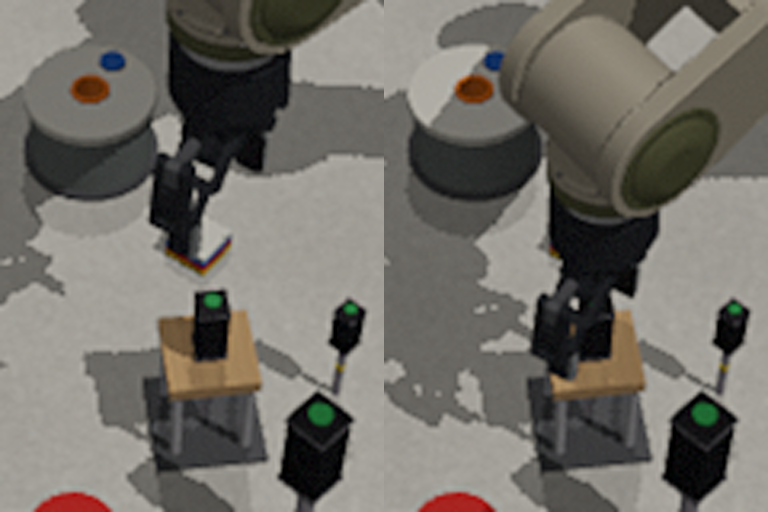

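View pics/top2.png

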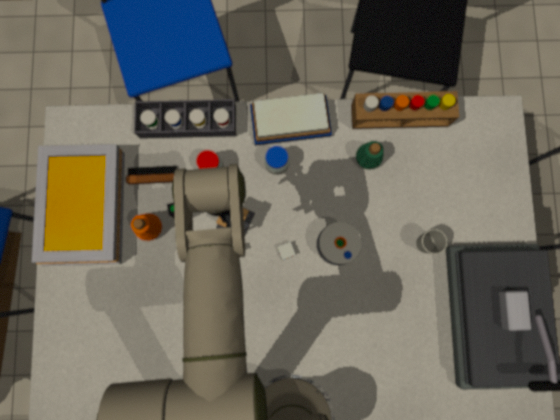

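```bash
python3 - <<'E'
from m import *
T=load('top2')
k=blobs(T,(3,100,40),(22,255,255),(325,225,355,252))[1]
h=max(cv2.findContours(k,0,cv2.CHAIN_APPROX_NONE)[0],key=cv2.contourArea);e=cv2.fitEllipse(cv2.convexHull(h));print(e,onz(T,*e[0],.083))
p0=monitor.sense()['position']
env.close_gripper(45)
s=monitor.sense();print(s['position'],s['contact_force'],s['finger_gap'],s['clock'])
env.movel([p0[0],p0[1],.25],0.1)
s=monitor.sense();print(s['position'],s['contact_force'],s['finger_gap'],s['clock'])
S=snap('scene','scene4');snap('top','top4')
f=lambda i:cv2.resize(i,None,fx=4,fy=4,interpolation=cv2.INTER_CUBIC)
cv2.imwrite('pics/c5.png',f(S['frame'][130:280,230:400,::-1]))
E
```

```text
((340.16290283203125, 242.1746063232422), (12.181966781616211, 12.344860076904297), 129.92547607421875) [ 0.49518567 -0.14901627  0.083     ]
[0.5746051  0.15471048 0.10981727] [-1.23847819 -0.18481702  3.94812565] 0.37047730224126746 11.3417
[0.57458975 0.15470559 0.24933916] [-0.98501964 -0.13371978 -0.82189224] 0.3679976848251389 12.9
```

View pics/c5.png

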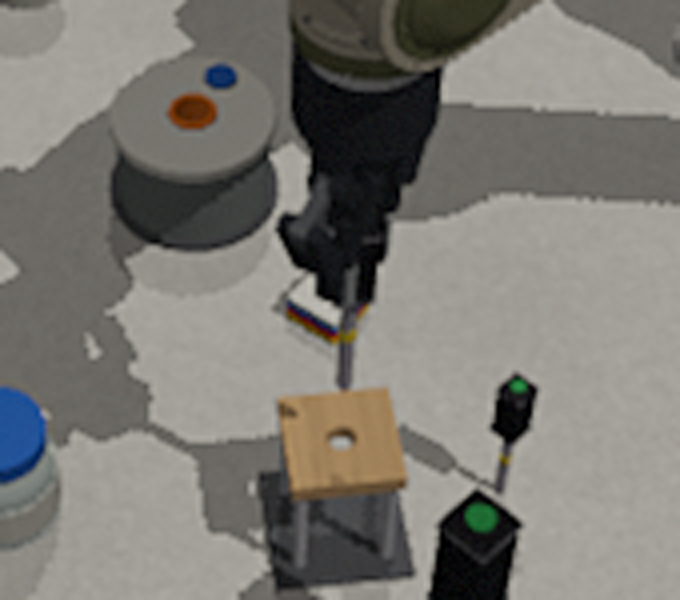

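The finger gap reads about 31 mm on a 24 mm handle. I had the sign of the handle yaw wrong, so the jaws have it near its corners. The stem does hang straight above the stand hole, so I'll set it back and regrasp square.

```bash
python3 - <<'E'
from m import *
env.movel([.5746,.1547,.1105],0.1,guard=12)
s=monitor.sense();print(s['position'],s['contact_force'])
env.release()
env.movel([.5746,.1547,.25],0.2)
env.reach([.46,.02,.3],list(q(-28)))
S=snap('scene','scene5');T=snap('top','top5');print(monitor.sense()['clock'])
f=lambda i:cv2.resize(i,None,fx=7,fy=7,interpolation=cv2.INTER_CUBIC)
cv2.imwrite('pics/c6.png',np.hstack([f(S['frame'][215:275,290:345,::-1]),f(T['frame'][195:255,205:260,::-1])]))
E
```

```text
[0.57487822 0.15475378 0.1110881 ] [ 0.20936532  0.036321   -0.67230619]
16.8333
```

View pics/c6.png

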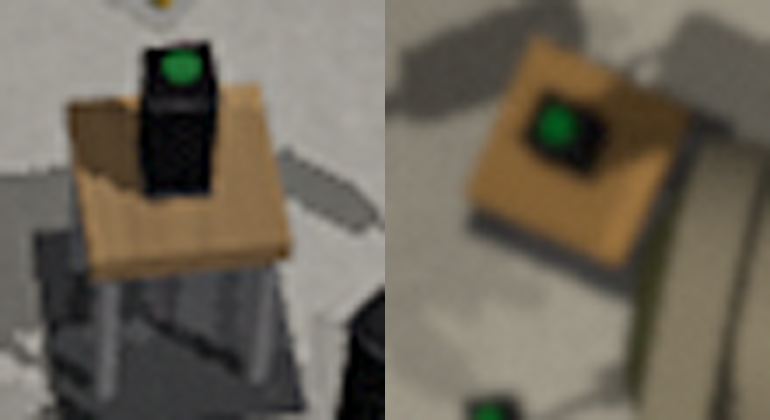

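```bash
python3 - <<'E'
from m import *
S=load('scene5');T=load('top5')
def yaw(d,a,b,z,o):
    P=onz(d,o[0]+a[0]/7,o[1]+a[1]/7,z);Q=onz(d,o[0]+b[0]/7,o[1]+b[1]/7,z);v=Q-P
    return np.rad2deg(np.arctan2(v[1],v[0])),np.linalg.norm(v)
o=(290,215)
print('back',yaw(S,(143,50),(210,42),.158,o),'front bottom',yaw(S,(143,192),(210,195),.098,o),'plate front top',yaw(S,(92,263),(290,243),.098,o),'plate back',yaw(S,(68,103),(260,85),.098,o))
# dark handle from scene & top via mask
for d,bx in((S,(305,218,325,245)),(T,(220,204,236,224))):
    v=d['frame'].max(2).copy(); x0,y0,x1,y1=bx
    m=np.zeros_like(v); sub=d['frame'][y0:y1,x0:x1]; 
    g=(sub[...,1].astype(int)-sub[...,0]>15)
    m[y0:y1,x0:x1]=((sub.max(2)<60)|g)*255
    h=max(cv2.findContours(m,0,cv2.CHAIN_APPROX_NONE)[0],key=cv2.contourArea)
    print(cv2.minAreaRect(h), cv2.approxPolyDP(cv2.convexHull(h),1.0,True)[:,0].tolist())
    for q_,s in blobs(d,(45,80,40),(85,255,255),bx,4)[0]: print(q_, onz(d,*q_,.159))
E
```

```text
back (np.float64(156.58288799089323), np.float64(0.02299478196045285)) front bottom (np.float64(144.88091195340462), np.float64(0.02323172127336184)) plate front top (np.float64(155.00921583198905), np.float64(0.06865275187489152)) plate back (np.float64(154.70822976219728), np.float64(0.06889310240230831))
((314.5, 231.5), (21.0, 11.0), 90.0) [[319, 221], [319, 242], [310, 242], [309, 231], [311, 222]]
[315.5 224. ] [0.57564968 0.15494001 0.159     ]
((231.0000457763672, 213.50003051757812), (11.180339813232422, 8.944271087646484), 26.56505012512207) [[227, 209], [235, 211], [234, 219], [225, 215]]
[229.  212.5] [0.57639485 0.15571797 0.159     ]
```

```bash
python3 - <<'E'
from m import *
Q=list(q(-28))
env.reach([.575,.155,.25],Q)
env.movel([.575,.155,.1095],0.12,guard=15)
s=monitor.sense();print(s['position'],s['contact_force'],s['clock'])
env.close_gripper(45); env.hold(.3)
s=monitor.sense();print(s['position'],s['contact_force'],s['finger_gap'])
env.movel([.575,.155,.25],0.12)
s=monitor.sense();print(s['position'],s['contact_force'],s['finger_gap'],s['clock'])
env.reach([.44,-.08,.25],Q)   # beside the pot, view
S=snap('scene','scene6');snap('top','top6');print(monitor.sense()['position'],monitor.sense()['clock'])
f=lambda i:cv2.resize(i,None,fx=4,fy=4,interpolation=cv2.INTER_CUBIC)
cv2.imwrite('pics/c7.png',f(S['frame'][90:240,200:400,::-1]))
E
```

```text
[0.57535158 0.15501254 0.11026526] [ 1.37496816 -0.24556033  0.17764345] 18.925
[0.57508106 0.15503062 0.10966064] [-0.28471178 -0.1486342   2.70203606] 0.2794809581319995
[0.57475327 0.15497255 0.24917851] [ 0.39756107  1.42667115 -1.1135134 ] 0.2771777237766114 21.1333
[ 0.44062391 -0.0793094   0.24994751] 22.2833
```

View pics/c7.png

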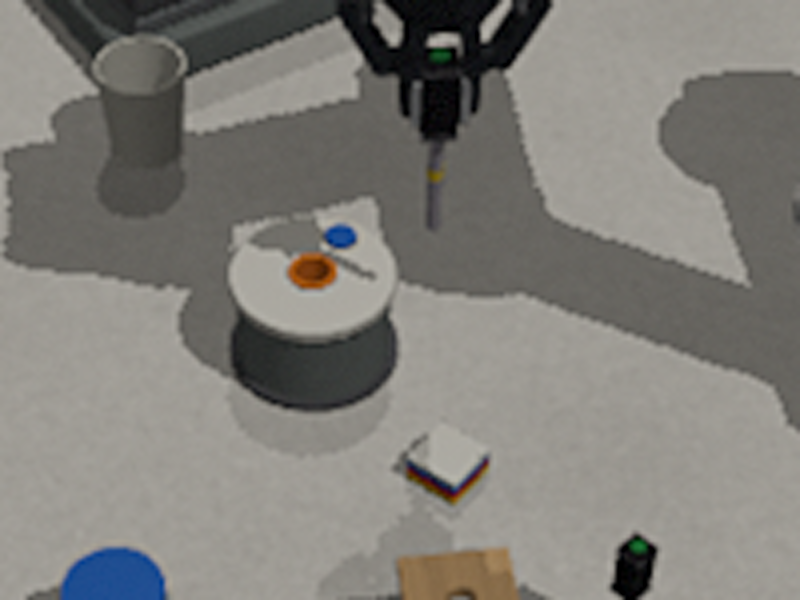

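```bash
python3 - <<'E'
from m import *
Q=list(q(-28))
env.reach([.4954,-.1488,.25],Q)
S=snap('scene','scene7');T=snap('top','top7');s=monitor.sense();p=s['position'];print(p,s['clock'],np.rad2deg(np.arccos(-Ro.from_quat(s['ee_rot']).as_matrix()[2,0])))
print('pred band',proj(S,p+[0,0,.0183-.065]),'tip',proj(S,p+[0,0,.0183-.115]), 'handle bottom',proj(S,p+[0,0,.0183-.03]))
for q_,st in blobs(S,(20,90,80),(34,255,255),(250,80,310,170),2)[0]: print('band',q_,st)
k=blobs(S,(3,100,40),(18,255,255),(262,147,295,175))[1]
h=max(cv2.findContours(k,0,cv2.CHAIN_APPROX_NONE)[0],key=cv2.contourArea);e=cv2.fitEllipse(cv2.convexHull(h));print('hole',e[0],onz(S,*e[0],.083))
f=lambda i:cv2.resize(i,None,fx=6,fy=6,interpolation=cv2.INTER_CUBIC)
cv2.imwrite('pics/c8.png',f(S['frame'][90:185,230:340,::-1]))
cv2.imwrite('pics/c9.png',f(T['frame'][200:290,290:400,::-1]))
E
```

```text
[ 0.49531206 -0.14782782  0.24993494] 22.825 0.030149443567692124
pred band [277.23465353 125.1379666 ] tip [277.45254817 139.03645031] handle bottom [277.07469754 114.93511974]
band [276.875 126.25 ] [275 125   4   3   8]
hole (277.66845703125, 157.41941833496094) [ 0.49568323 -0.14760791  0.083     ]
```

View pics/c8.png

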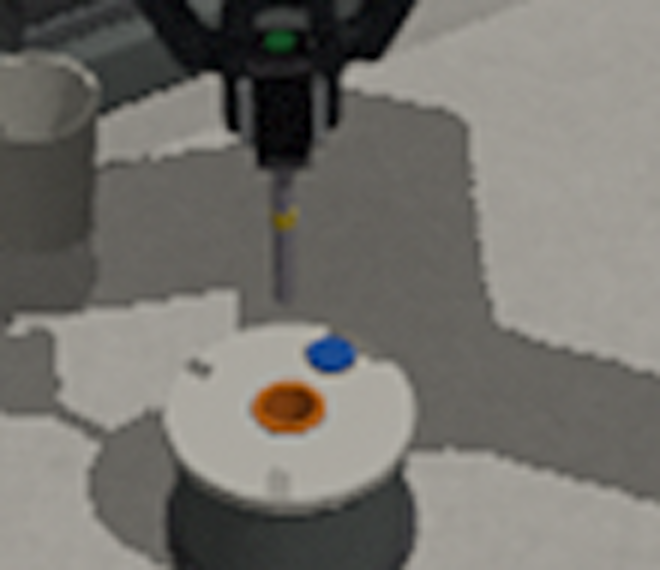

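View pics/c9.png

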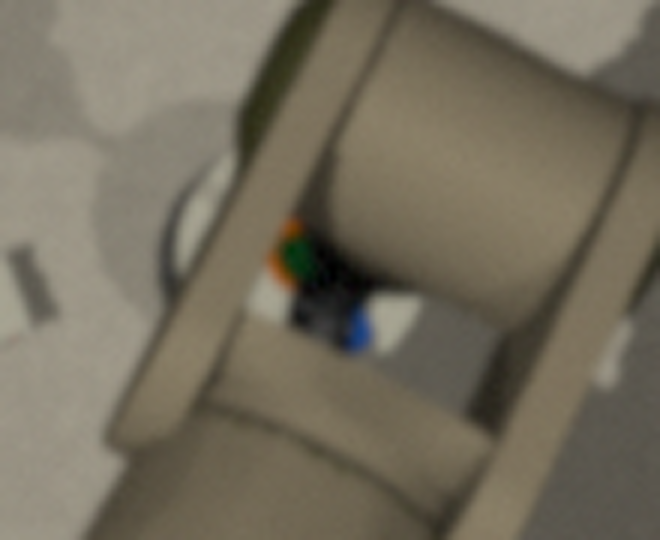

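```bash
python3 - <<'E'
from m import *
env.movel([.4954,-.1487,.193],0.1); env.hold(.3)
S=snap('scene','scene8');s=monitor.sense();p=s['position'];print(p,s['clock'],s['contact_force'])
print('pred tip',proj(S,p+[0,0,.0183-.115]),'band',proj(S,p+[0,0,.0183-.065]),'hole',proj(S,[.4954,-.1487,.083]))
f=lambda i:cv2.resize(i,None,fx=8,fy=8,interpolation=cv2.INTER_CUBIC)
cv2.imwrite('pics/c10.png',f(S['frame'][110:180,240:315,::-1]))
E
```

```text
[ 0.49547196 -0.14874667  0.19322988] 23.8917 [-1.37358743 -0.15426897 -0.47820834]
pred tip [277.46778738 153.73543737] band [277.25710343 140.6704562 ] hole [277.55298975 157.15293456]
```

View pics/c10.png

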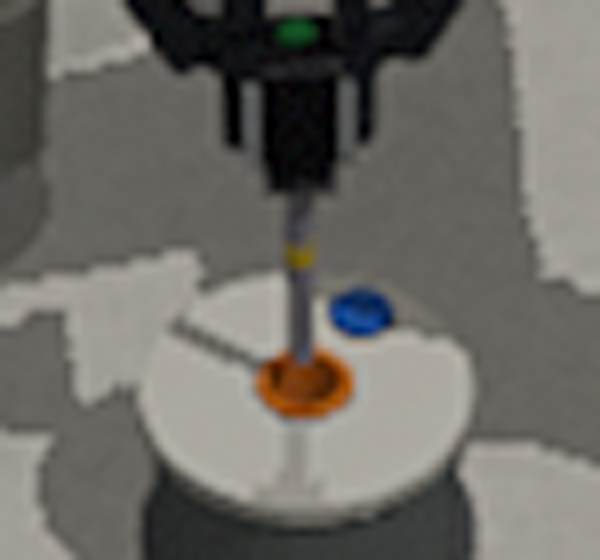

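```bash
python3 - <<'E'
from m import *
f0=monitor.sense()['contact_force']
r=env.movel([.4954,-.1487,.1296],0.05,guard=6); env.hold(.5)
S=snap('scene','scene9');T=snap('top','top9');s=monitor.sense();p=s['position'];print(r,p,s['clock'],s['contact_force']-f0,s['finger_gap'])
print('pred band',proj(S,p+[0,0,.0183-.065]),'hole',proj(S,[.4954,-.1487,.083]))
f=lambda i:cv2.resize(i,None,fx=9,fy=9,interpolation=cv2.INTER_CUBIC)
cv2.imwrite('pics/c11.png',f(S['frame'][125:180,240:315,::-1]))
E
```

```text
False [ 0.49538476 -0.14869084  0.12958666] 25.9083 [ 1.49861693  0.06667746 -0.95527959] 0.2804909810565542
pred band [277.55968483 157.18126689] hole [277.55298975 157.15293456]
```

View pics/c11.png

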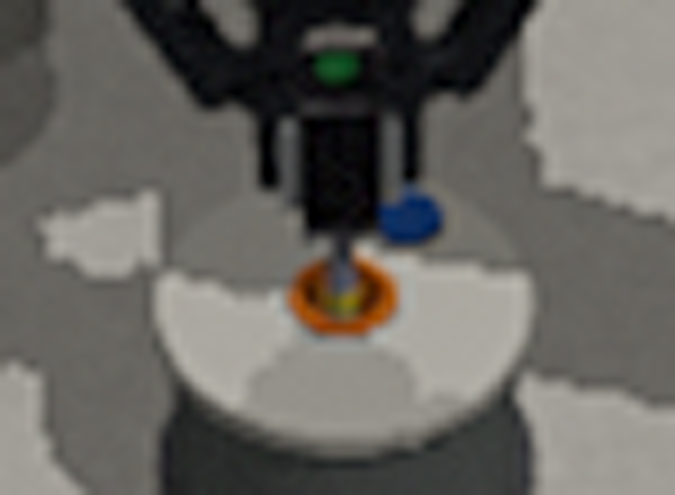

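View pics/scene9.png

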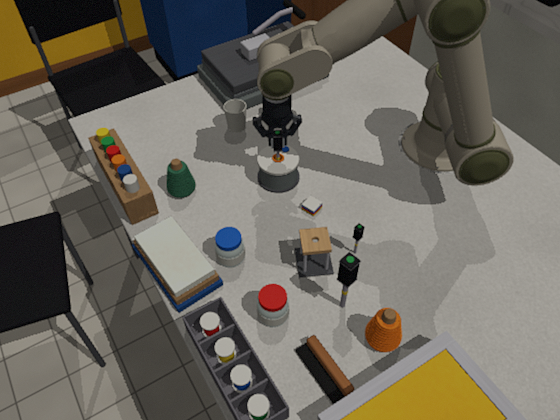

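```bash
python3 -c "
from h import *
s=monitor.sense();print(s['position'],s['clock']);job.hand_in()"
```

```text
[ 0.49538476 -0.14869084  0.12958666] 25.9083
the job is handed in; nothing more can be done
```

I pressed the lid fully home, took the middle-sized probe from its stand and lowered its stem into the guide hole. I then handed the job in at 25.9 s, still holding the probe there.

- **Lid:** I pressed on the blue pad until it stopped hard. The fingertips were then at 84.0 mm, which is the pad's fully-home height, and no red skirt showed in the picture afterwards.
- **First grasp was wrong:** I had the handle's yaw sign reversed, so the jaws closed near its corners, with a gap of about 31 mm instead of 24 mm. I put the probe back in its stand and gripped it again squarely. The gap then read 0.279 of full opening, which is about 24 mm.
- **Insertion:** The stem went in with the force guard never tripping. Force changed by under 2 N, about the same as the sensor's noise.
- **Final position:** The last scene view shows the stem in the middle of the orange rim. The yellow band is where it should be for a band centre 83 mm above the table, to within about 0.3 px (under 1 mm). The tool was within 0.03° of vertical before the descent.
- **What disagreed or could not be checked:** The two cameras placed the hole about 1 mm apart, within their 2 mm calibration, so I used a point between them. The arm hid the hole from the top camera in the final pose, so centring there was checked only in the scene view. The bystanders appear unmoved in that view.

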